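# Roll the rolling pin home into its board's groove and lock it in

## Robot

A 6-joint arm with a two-finger parallel gripper is mounted at the origin on a cart in front of the work surface, level with it; the furniture and walls round the work are solid. World frame = base frame: x ahead of the robot, y to its left, z up, the work surface at z = 0. Lengths are in mm, angles in rad, forces in N, time in s.
With the tool pointing down it reaches from about 325 to 875 mm from the base axis. Payload 4.4 kg.
Tool frame: the origin (TCP) lies at the very end of the fingers, on their centre line; the grasp point (between the pads) lies env.hold_point_z behind it (env.hold_point_z is the distance from the TCP to the grasp point, in mm); y points along the fingers, x is the direction in which the jaws open and shut, and the axes are right-handed (so a half turn about y gives the same grasp; the last joint's range is limited). The gripper opens to 85 mm and grips with 20 to 120 N. Pads are 22 mm wide; open, the fingers measure 114 mm over their backs; the gripper's body (76 mm by 85 mm) begins 54 mm behind the grasp point. The pads swing forward as they close: fully open they stand 13 mm farther back than shut.
Start: joints at [0.987, 0.207, 1.542, -0, 1.393, -0.15], TCP at [241.695, 521.739, 231.282] pointing down, gripper open.
Joint ranges: [-2.73, 2.73], [-0.86, 2.22], [0.23, 2.46], [-1.11, 4.25], [0.08, 2.63], [-2.82, 2.82]. Speed limits (rad/s): [2.79, 2.79, 3.14, 3.14, 3.14, 3.14].

## Interface

Orientations are given as a unit quaternion [w, x, y, z].
In Python, from rig import env, kin, viewer, finish_job gives the robot as it stands. Calls block until the motion is done:
- env.move_pose(position, orientation): joint-space move of the TCP to a pose.
- env.servo_line(position, orientation=None, rate=150, stop_force=None): straight line of the TCP; orientation=None keeps the orientation; rate is the mean speed in mm/s. With stop_force (N) it stops when the force on the tool has changed by that much, and returns True; else False.
- env.goto_joints(angles): joint-space move.
- env.command_gripper(opening, strength=None): finger opening in mm; strength is the grip in N (None keeps the last); returns when the fingers have stopped.
- env.pause(seconds).
- kin.inverse_kinematics(position, orientation): joint angles nearest the present ones, or None.
- viewer.get_image(name): name is "scene" or "top" or "wrist"; returns a dict with "image" (400x640x3 uint8, red, green, blue), "depth" (400x640 float32, mm along the optical axis (not along the pixel's ray), 0 where there is no reading), "vertical_fov" (degrees; the focal length in pixels is half the picture's height over the tangent of half this angle, whatever the lens; pixels are square), "cx", "cy" (the principal point, pixels), "rvec" (rotation vector, rad) and "tvec" (3), from world to camera coordinates, as OpenCV has them. Camera axes: x right, y down, z forward; pixel columns grow to the right and rows downward; lengths in mm; the calibration is good to about 2 mm. The wrist camera is an equidistant fisheye: a pixel r from the principal point sees the ray r / f radians off the axis. A picture is of the moment at which its call begins.
A pose or a line that the arm cannot do raises env.MotionError and nothing moves.
- finish_job(): hands the job in, once; it reports no verdict.
Readings, each from a call of its own:
- env.current_clock(): time.
- env.current_joint_positions(): joint angles.
- env.current_joint_vel(): joint speeds.
- env.current_effort(): joint torques, N m.
- env.current_eef_pos(): TCP position.
- env.current_eef_rot(): TCP orientation.
- env.current_wrist_force(): force on the tool from outside, world axes, zero at the start.
- env.current_ft_torque(): the same for the moment, N m.
- env.current_width(): finger opening in mm.
Only numpy, scipy, OpenCV 4.12 (cv2) and the standard library are available. Lean on these libraries where they do the work, as an engineer would, in place of code of your own. Each camera call takes 0.05 s, during which the arm holds its last target.

## Task

Put the rolling pin away on its pastry board without picking it up: with the fingertips on top of it, roll it across the board until it drops into the groove at the back and lies still there. Then push the two wooden keepers round by their knobs so that both lie over the pin's handles and lock it in. Leave the other things where they are.

Things in the scene. Friction and masses are not known exactly. Their poses are not given: they have to be found in the camera images.
- rolling_pin: wooden rolling pin: barrel 44 mm in diameter, 160 mm long, round handles 22 mm in diameter, 40 mm long each; 0.28 kg. Origin mid-axis (22 mm above the board's top on the flat, 16 mm in the groove); y along the pin, x and z turn as it rolls. Rolls straight; let go at 0.15 m/s it runs on about 5 cm; above 0.25 m/s it may jump the groove. Push only its upper half; never lift it
- pastry_board: pale wooden pastry board that stays put, 250 mm (x) by 300 mm (y), 18 mm thick; origin at the centre of its underside, z up, +x towards its back edge (away from the robot), y along the groove. On top of the back strip, 111 mm behind the centre and 105 mm to either side, stand two posts 18 x 22 mm, 30 mm tall, each with a keeper pivoted on it.
- groove (a point): middle of the pin's parking groove, at the level of the board's top, 78 mm behind the board's centre. The groove runs the whole width of the board along y, is 30 mm wide and 8 mm deep; the pin sinks 6 mm into it and rests on both its edges. The pin starts nearly parallel to it, 9 to 14 cm nearer the robot
- keeper_left (a joint): wooden turn-button on the left (+y) post: a bar 16 mm wide and 7 mm thick that reaches 44 mm from its vertical pivot, its underside 31 mm above the board's top. 0 = open, pointing to the board's +y side; it turns anticlockwise seen from above, 1.57 = shut (end stop), pointing to the board's front (-x) over the pin's left handle. Stays where it is left; about 1 N at the knob turns it
- keeper_left_pivot (a point): pivot of the left keeper, at the level of the bar's underside (49 mm above the worktop)
- keeper_left_knob (a point): upright knob on the left keeper, 12 mm in diameter, 22 mm tall, 36 mm from the pivot; this point is at its mid height, 67 mm above the worktop
- keeper_right (a joint): the same turn-button on the right (-y) post, mirrored: 0 = open, pointing to the board's -y side; it turns clockwise seen from above, 1.57 = shut (end stop), pointing to the board's front (-x) over the pin's right handle
- keeper_right_pivot (a point): pivot of the right keeper, at the level of the bar's underside (49 mm above the worktop)
- keeper_right_knob (a point): upright knob on the right keeper, 12 mm in diameter, 22 mm tall, 36 mm from the pivot; this point is at its mid height, 67 mm above the worktop
- garlic_1: bulb of garlic, 60 mm, on the worktop; leave it alone
- apple_1: apple, 72 mm, on the worktop to the right of the board; leave it alone
- tin_1: food tin, 76 mm in diameter, 58 mm tall, standing to the left of the board; leave it alone
- mug_1: striped mug, 101 mm tall, standing behind the board; leave it alone

How it is judged (in metres and radians):
On the way, in this order (a step that is already met when the one before it is completed fails the run):
1. the pin has rolled half over on the board (angle between rolling_pin's own z axis and vertical above 2.4 rad and z of rolling_pin in the frame of pastry_board below 0.048 m).
2. the pin lies still in the groove, both keepers not yet over it (x of rolling_pin in the frame of groove between -0.006 and 0.006 m and z of rolling_pin in the frame of groove below 0.0185 m and angle between the y axis of rolling_pin and the y axis of pastry_board, either way round below 0.06 rad and value of joint each of keeper_left, keeper_right below 0.9 rad and linear speed of rolling_pin below 0.02 m/s), for 0.2 s.
At the end, for the whole second after the job is handed in: the pin lies still in the groove (axis within 6 mm of the groove's middle line and within 0.06 rad of its direction, sunk in on both edges, not shifted endwise by more than 20 mm) and both keepers are turned to at least 1.15 rad, over its handles (x of rolling_pin in the frame of groove between -0.006 and 0.006 m and y of rolling_pin in the frame of groove between -0.02 and 0.02 m and z of rolling_pin in the frame of groove below 0.0185 m and angle between the y axis of rolling_pin and the y axis of pastry_board, either way round below 0.06 rad and linear speed of rolling_pin below 0.02 m/s and value of joint each of keeper_left, keeper_right above 1.15 rad); the robot touches nothing.
It fails at once if the pin is lifted or carried (z of rolling_pin in the frame of pastry_board above 0.055 m).
It fails at once if the pin is pushed from behind, below its middle, instead of on its upper half (contact force between the fingers and rolling_pin above 0.5 N and height (world z) of the grasp point below 0.058 m and x of rolling_pin in the frame of groove below -0.01 m).
It fails at once if the pin leaves the board (z of rolling_pin in the frame of pastry_board below 0.025 m).
It fails at once if another thing is disturbed (distance of any of garlic_1, apple_1, tin_1, mug_1 from where it was at the start of the episode above 0.03 m).
It also fails if it takes over 67 s, if anything falls off the work surface, if the arm or the gripper's body presses on something with over 40 N, if the wrist force passes 120 N, or if a joint passes its speed limit or range.

## Working session

There is one attempt and no reset: what is moved stays moved. The work goes in short steps, each a Python script; the robot and the scene stay as the last script left them, time stands still between calls to the robot, and variables do not carry over. Pictures are saved under pics/ and viewed, and the job is handed in when it is done.

```bash
ls; mkdir -p pics
python3 - <<'E'
from rig import env,kin,viewer
import cv2,numpy as np
for n in ("scene","top"):
    d=viewer.get_image(n); cv2.imwrite(f"pics/{n}0.png",d["image"][:,:,::-1])
    print(n,d["vertical_fov"],d["cx"],d["cy"],np.array(d["rvec"]),np.array(d["tvec"]),d["depth"].min(),d["depth"].max())
print(env.current_clock(),env.hold_point_z,env.current_eef_rot(),env.current_width())
E
```

```text
pics
scene 46.836692654867576 314.4522691632036 196.29007634984896 [ 1.87311899 -0.92012972  0.57377067] [-280.78469894  315.91744643  979.70242854] 0.0 3999.9893
top 51.545412320242505 316.37593588303673 198.08393019896795 [ 2.18359822 -2.20193114  0.10040352] [  84.72168882  563.11613497 1029.16720732] 0.0 2043.8926
0.1 18.700000000000003 [-0.59558261  0.5961975   0.38001677 -0.38133601] 85.49294956095284
```

View pics/scene0.png

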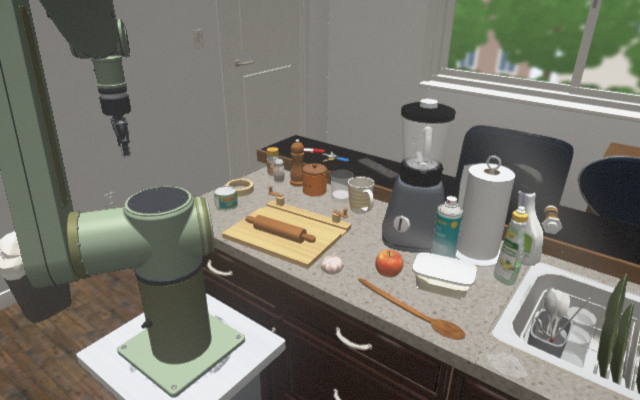

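View pics/top0.png

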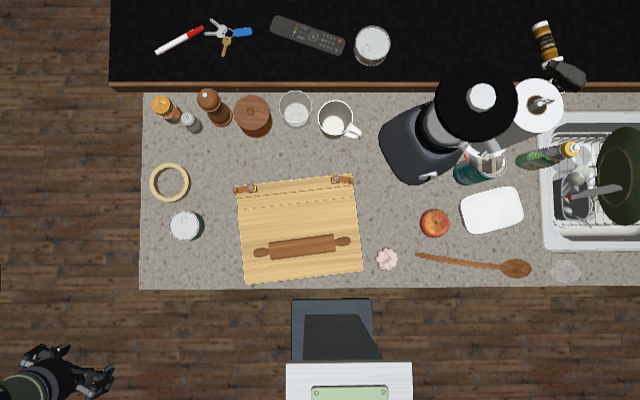

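The top view shows the board (corners about (236,192), (355,174), (363,271), (245,284)), the pin at (302,246), and the keepers near (245,188) and (343,180). Next I'll zoom in and segment.

```bash
cat > h.py <<'E'
import cv2,numpy as np
from rig import env,kin,viewer
from scipy.spatial.transform import Rotation as R
def K(d):
    f=200/np.tan(np.radians(d["vertical_fov"])/2); return np.array([[f,0,d["cx"]],[0,f,d["cy"]],[0,0,1]])
def ray(d,uv,z):
    Rm=cv2.Rodrigues(np.array(d["rvec"],float))[0]; t=np.array(d["tvec"],float).ravel()
    c=-Rm.T@t; uv=np.atleast_2d(uv).astype(float)
    r=(Rm.T@np.linalg.inv(K(d))@np.c_[uv,np.ones(len(uv))].T).T
    return c+r*((z-c[2])/r[:,2])[:,None]
def cloud(d):
    v,u=np.mgrid[0:400,0:640]; D=d["depth"]; k=K(d)
    p=np.stack([(u-k[0,2])/k[0,0]*D,(v-k[1,2])/k[1,1]*D,D],-1)
    Rm=cv2.Rodrigues(np.array(d["rvec"],float))[0]; t=np.array(d["tvec"],float).ravel()
    return (p-t)@Rm
E
python3 - <<'E'
from h import *
d=viewer.get_image("top"); im=d["image"]
P=cloud(d); print(P[228,300],P[246,302],P[300,220],P[250,210],P[188,240])
c=im[160:300,220:380]; cv2.imwrite("pics/topz.png",cv2.resize(c[:,:,::-1],(800,700))[:600])
hsv=cv2.cvtColor(im,cv2.COLOR_RGB2HSV)
for u,v in [(300,228),(302,246),(258,252),(343,241),(245,188),(343,180)]: print(u,v,hsv[v,u],P[v,u].round())
E
```

```text
[488.61214478 121.9621445   18.08782097] [445.19725364 116.49536057  60.46907168] [ 160.00030454  514.64260993 -893.63858917] [434.90879102 351.33703196   1.37547282] [586.83449579 266.21304901  60.47942388]
300 228 [ 19 101 218] [489. 122.  18.]
302 246 [ 14 144 147] [445. 116.  60.]
258 252 [ 13 143 144] [431. 223.  52.]
343 241 [ 13 143 139] [456.  16.  49.]
245 188 [ 13 145 162] [587. 254.  60.]
343 180 [ 14 145 164] [605.  15.  55.]
```

View pics/topz.png

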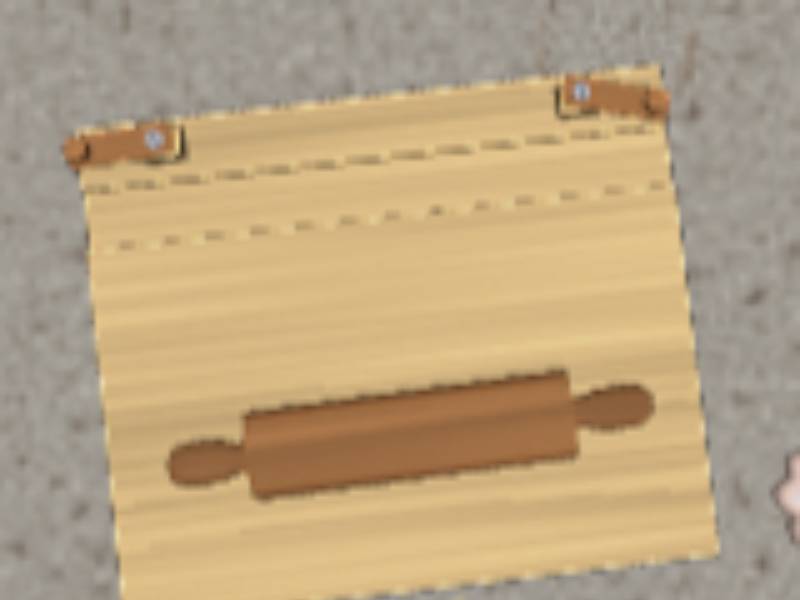

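The zoom shows the groove between the two dashed lines, silver pivot pins at px (250.6,187.6) and (336.4,178.4), and knobs at (235,190) and (351.4,180.2). The left keeper is open and the right one slightly turned.

```bash
cat >> h.py <<'E'
def measure(d,verbose=True):
    im=d["image"]; P=cloud(d); hsv=cv2.cvtColor(im,cv2.COLOR_RGB2HSV)
    roi=np.zeros((400,640),bool); roi[165:295,225:372]=1
    m=roi&(hsv[:,:,0]>15)&(hsv[:,:,0]<25)&(hsv[:,:,1]>70)&(hsv[:,:,2]>130)
    m=cv2.morphologyEx(m.astype(np.uint8),cv2.MORPH_CLOSE,np.ones((3,3)))
    n,l,s,_=cv2.connectedComponentsWithStats(m); i=1+s[1:,4].argmax()
    cs,_=cv2.findContours((l==i).astype(np.uint8),cv2.RETR_EXTERNAL,cv2.CHAIN_APPROX_NONE)
    c=max(cs,key=cv2.contourArea)[:,0]
    W=ray(d,c,18)[:,:2]
    rc=cv2.minAreaRect(W.astype(np.float32))
    br=roi&(hsv[:,:,0]<=16)&(hsv[:,:,1]>115)&(hsv[:,:,2]<200)&(P[:,:,2]>26)
    n,l,s,ce=cv2.connectedComponentsWithStats(br.astype(np.uint8)); i=1+s[1:,4].argmax()
    v,u=np.nonzero(l==i); Q=ray(d,np.c_[u,v],45)[:,:2]; Q3=P[l==i]
    mu=Q.mean(0); w,V=np.linalg.eigh(np.cov((Q-mu).T)); a=V[:,1]*np.sign(V[1,1])
    t=(Q-mu)@a; n2=np.array([a[1],-a[0]]); 
    mid=(t.max()+t.min())/2
    return rc,mu,a,t.max()-t.min(),mu+a*mid,np.percentile(Q3[:,2],[50,98]),np.ptp((Q-mu)@n2)
E
python3 - <<'E'
from h import *
d=viewer.get_image("top")
print(measure(d))
px=np.array([[250.6,187.6],[336.4,178.4]]); kn=np.array([[235,190],[351.4,180.2]])
print(ray(d,px,57)); print(ray(d,kn,78))
P=cloud(d); print(P[190,235],P[180,351],P[187,250],P[178,336])
E
```

```text
(((488.86041259765625, 125.48579406738281), (250.36935424804688, 299.80816650390625), 6.093842029571533), array([443.01893261, 117.61732618]), array([-0.12208113,  0.99252012]), np.float64(237.62676672050145), array([443.13775687, 116.65128445]), array([58.23871239, 65.18843644]), np.float64(42.187454715383524))
[[587.97302707 241.00855781  57.        ]
 [609.12855744  31.12819836  57.        ]]
[[580.38710155 275.18300248  78.        ]
 [601.98911777  -3.4800361   78.        ]]
[580.2501537  274.92508732  79.45011739] [602.74410605  -2.75857742  75.73221647] [589.43260469 242.44186616  57.21777193] [610.06000399  32.1326017   57.51468232]
```

Measurements agree with the given sizes: the board comes out at 250.4 × 299.8 mm, centred at (488.9, 125.5) with yaw about 6°. The pivots lie 211 mm apart. The pin is at board x ≈ -46, about 1° off parallel. I'll move over the pin and touch its top with the fingers spread along its length.

```bash
cat >> h.py <<'E'
YAW=np.radians(6.0); C=np.array([488.9,125.5])
Rb=np.array([[np.cos(YAW),-np.sin(YAW)],[np.sin(YAW),np.cos(YAW)]])
def b2w(x,y,z): p=C+Rb@np.array([x,y]); return [float(p[0]),float(p[1]),float(z)]
def w2b(p): return Rb.T@(np.asarray(p)[:2]-C)
def quat(psi):  # tool down, tool x at world angle psi+90deg (psi=YAW: along board y)
    x=np.array([-np.sin(psi),np.cos(psi),0]); z=np.array([0,0,-1.]); y=np.cross(z,x)
    return R.from_matrix(np.c_[x,y,z]).as_quat(scalar_first=True).tolist()
def pin():
    d=viewer.get_image("top"); rc,mu,a,L,mid,zz,wd=measure(d)
    print("pin board xy",w2b(mid).round(1),"mean",w2b(mu).round(1),"rel yaw",round(np.degrees(np.arctan2(-a[0],a[1])-YAW),2),"L",round(L,1),"z",zz.round(1))
    return d
E
python3 - <<'E'
from h import *
pin()
for psi in (YAW,YAW+np.pi):
    print(psi,kin.inverse_kinematics(b2w(-50,-4,150),quat(psi)),kin.inverse_kinematics(b2w(90,-4,65),quat(psi)))
env.move_pose(b2w(-52,-4,140),quat(YAW))
env.command_gripper(50,20)
print(env.current_joint_positions(),env.current_eef_pos(),env.current_clock(),env.current_wrist_force())
d=viewer.get_image("wrist"); cv2.imwrite("pics/w1.png",d["image"][:,:,::-1])
E
```

```text
pin board xy [-46.4  -4. ] mean [-46.4  -3.2] rel yaw 1.0 L 237.6 z [58.5 65.2]
0.10471975511965978 None [0.04387719 0.89931583 2.22933084 3.080745   1.55787429 1.57158355]
3.246312408709453 [ 0.083149    1.0648745   1.08782206 -0.03923316  2.5593389   1.53802271] NoneTraceback (most recent call last):
  File "<stdin>", line 5, in <module>
rig.MotionError: the arm cannot take that pose within its joint ranges
```

The IK refused because in this tool frame y runs along the fingers, so I need to correct my quaternion.

```bash
cat >> h.py <<'E'
def quat(psi):
    x=np.array([-np.sin(psi),np.cos(psi),0]); y=np.array([0,0,-1.]); z=np.cross(x,y)
    return R.from_matrix(np.c_[x,y,z]).as_quat(scalar_first=True).tolist()
E
python3 - <<'E'
from h import *
m=R.from_quat(env.current_eef_rot(),scalar_first=True).as_matrix(); print(m.round(3))
for psi in (YAW,YAW+np.pi):
    for p in (b2w(-52,-4,140),b2w(90,-4,65),b2w(135,140,65),b2w(135,-140,65)): print(psi,np.round(kin.inverse_kinematics(p,quat(psi)),2))
E
```

```text
[[ 0.42  -0.001 -0.907]
 [ 0.907 -0.001  0.42 ]
 [-0.001 -1.     0.   ]]
0.10471975511965978 [ 0.07  0.05  1.92 -0.    1.17 -1.61]
0.10471975511965978 [ 0.08  0.43  1.63 -0.    1.09 -1.6 ]
0.10471975511965978 [ 0.3   0.56  1.42 -0.    1.16 -1.37]
0.10471975511965978 [-0.13  0.51  1.51 -0.    1.13 -1.81]
3.246312408709453 [ 0.07  0.05  1.92 -0.    1.17  1.53]
3.246312408709453 [ 0.08  0.43  1.63 -0.    1.09  1.54]
3.246312408709453 [ 0.3   0.56  1.42 -0.    1.16  1.77]
3.246312408709453 [-0.13  0.51  1.51 -0.    1.13  1.33]
```

Run:
```python
from h import *
env.move_pose(b2w(-56,-4,120),quat(YAW))
env.command_gripper(50,20)
print(env.current_joint_positions().round(3),env.current_eef_pos(),env.current_clock(),env.current_wrist_force())
d=viewer.get_image("wrist"); cv2.imwrite("pics/w1.png",d["image"][:,:,::-1])
```

```text
[ 0.068  0.067  1.95  -0.     1.124 -1.608] [433.61847328 115.87112864 120.01177984] 2.3833 [ 0.2716642  -1.36253277 -0.21470924]
```

View pics/w1.png

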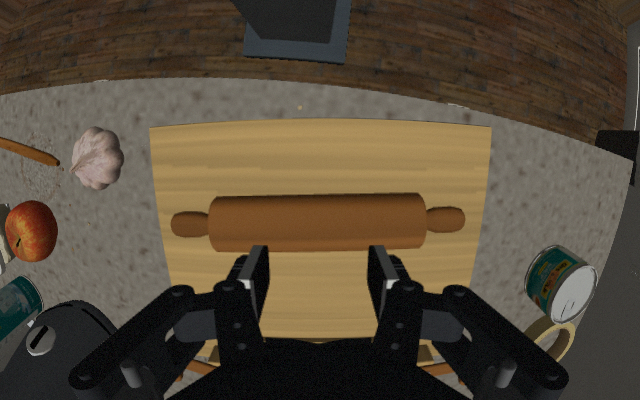

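The wrist view shows the fingers centred over the barrel, straddling its middle at about (255,265) and (385,265). I'll touch down on top with a force stop.

Run:
```python
from h import *
env.servo_line(b2w(-53,-4,72),rate=120)
f0=env.current_wrist_force()
r=env.servo_line(b2w(-53,-4,45),rate=15,stop_force=2.5)
print(r,env.current_eef_pos(),env.current_wrist_force()-f0,env.current_clock()); env.pause(0.2)
print(env.current_eef_pos(),env.current_wrist_force()-f0)
pin()
```

```text
True [436.93926136 116.02000264  58.88836829] [-0.22948621  1.02065737  5.00057227] 3.9667
[436.65713317 115.9690429   58.88468432] [-1.12700695  0.76656541  6.31694393]
pin board xy [ -44.5 -101.3] mean [ -44.5 -100.7] rel yaw -0.43 L 42.4 z [48.9 62.8]
```

Run:
```python
from h import *
z=env.current_eef_pos()[2]
env.servo_line(b2w(-18,-4,z),rate=70)
print(env.current_wrist_force(),env.current_eef_pos())
env.servo_line(b2w(-14,-4,85),rate=120)
env.servo_line(b2w(-130,-4,140),rate=250)
d=pin(); print(env.current_clock()); cv2.imwrite("pics/t2.png",cv2.resize(d["image"][160:300,220:380][:,:,::-1],(640,560)))
```

```text
[ 0.31771606 -1.42884581  1.95209843] [471.14244649 119.46551668  58.7497729 ]
pin board xy [-28.2  -3.6] mean [-28.2  -2.5] rel yaw 1.03 L 237.6 z [58.5 65. ]
5.9583
```

View pics/t2.png

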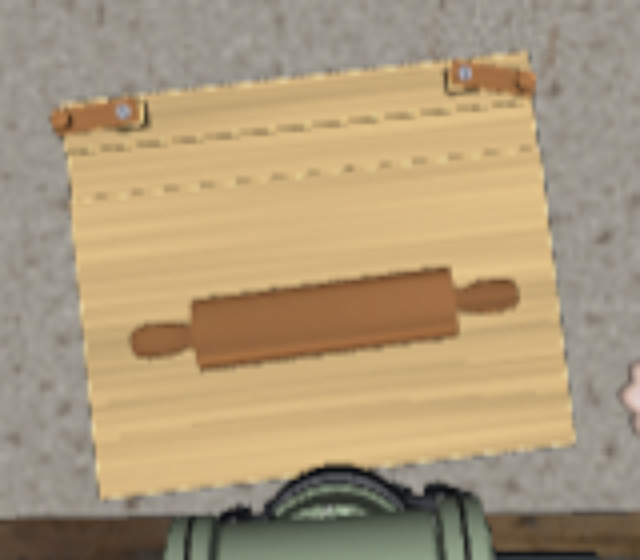

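The pin moved 18 mm, half of the 35 mm finger stroke, so it rolled without slipping and stayed put. I'll make three more strokes.

```bash
cat >> h.py <<'E'
def stroke(xp,back=10,length=44,rate=90,y=-4):
    env.servo_line(b2w(xp-back,y,72),rate=200)
    r=env.servo_line(b2w(xp-back,y,54),rate=20,stop_force=2.0)
    z=env.current_eef_pos()[2]; 
    if not r or z>62: print("no contact?",r,z)
    env.servo_line(b2w(xp-back+length,y,min(z,58.9)),rate=rate)
    f=env.current_wrist_force()
    env.servo_line(b2w(xp-back+length+5,y,78),rate=120)
    print("stroke z",round(z,1),f.round(1),env.current_clock())
E
python3 - <<'E'
from h import *
env.servo_line(b2w(-60,-4,90),rate=250)
for x in (-28,-6,16): stroke(x)
env.servo_line(b2w(-100,-4,140),rate=250)
d=pin(); print(env.current_clock()); cv2.imwrite("pics/t3.png",cv2.resize(d["image"][160:300,220:380][:,:,::-1],(640,560)))
E
```

```text
stroke z 58.8 [-0.6 -0.4  3.8] 8.375
stroke z 58.3 [0.3 0.5 5.6] 10.3083
stroke z 58.5 [-0.1  1.1  3.9] 12.2417
pin board xy [39.8 -1.6] mean [39.8 -1.3] rel yaw 1.05 L 238.5 z [58.7 65.1]
13.1083
```

View pics/t3.png

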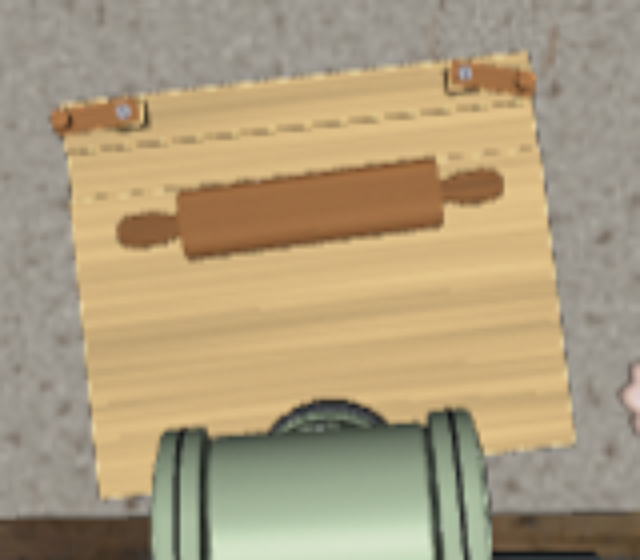

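The pin is at board x = 39.8 and still straight. I'll do one short stroke, then the one into the groove.

Run:
```python
from h import *
env.servo_line(b2w(0,-3,90),rate=250)
stroke(39.8,back=9,length=30,y=-3)
stroke(55,back=9,length=40,rate=70,y=-3)
env.servo_line(b2w(-80,-3,140),rate=250)
d=pin(); print(env.current_clock()); cv2.imwrite("pics/t4.png",cv2.resize(d["image"][160:300,220:380][:,:,::-1],(640,560)))
```

```text
stroke z 58.9 [-0.2 -0.6  3.3] 15.5
stroke z 57.7 [-0.2 -0.9 -0.6] 17.5
pin board xy [77.3 -1.8] mean [77.3 -1.4] rel yaw -0.01 L 236.3 z [52.4 59.1]
18.425
```

View pics/t4.png

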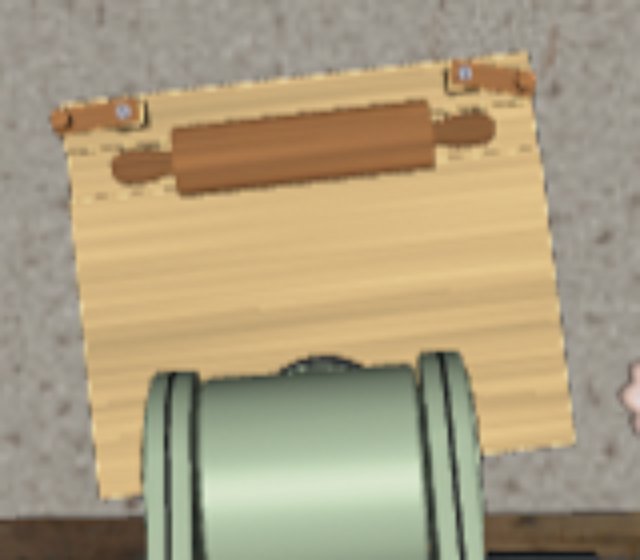

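The pin dropped 6 mm into the groove: x = 77.3 against 78, relative yaw 0°, endwise offset -1.8 mm. Before pushing the keepers, I'll check clearance to the tall things near the right one.

```bash
cat >> h.py <<'E'
PV={'L':(111,105,1),'R':(111,-105,-1)}
def fpos(side,th,off,z):
    px,py,s=PV[side]  # radial dir at th: (-sin th, s cos th); tangent fwd: (-cos th, -s sin th)
    r=np.array([-np.sin(th),s*np.cos(th)]); t=np.array([-np.cos(th),-s*np.sin(th)])
    p=np.array([px,py])+36*r-off*t
    psi=YAW+s*th+(np.pi if side=='L' else 0)
    return b2w(p[0],p[1],z),quat(psi)
E
python3 - <<'E'
from h import *
d=viewer.get_image("top"); P=cloud(d)
q=P[(P[...,2]>60)&(P[...,2]<400)&(d["depth"]>0)]
b=(q[:,:2]-C)@Rb
for s in 'LR':
    for th in (0,.4,.8,1.5):
        p,o=fpos(s,th,25,62); bb=w2b(p); rr=np.hypot(*(b-bb).T)
        k=(q[:,2]>90)&(b[:,0]>60)
        i=np.argmin(np.where(k,rr,1e9)); ik=kin.inverse_kinematics(p,o)
        print(s,th,bb.round(),"near",b[i].round(),q[i,2].round(),rr[i].round(),None if ik is None else np.round(ik,2))
px=np.array([[235,190],[351.4,180.2]])
for u,s in zip(ray(d,px,78),'LR'):
    v=w2b(u)-PV[s][:2]; print(s,v.round(1),np.hypot(*v),np.arctan2(-v[0],abs(v[1])))
E
```

```text
L 0 [136. 141.] near [248. 101.] 91.0 119.0 [ 0.3   0.57  1.42 -0.    1.16  1.77]
L 0.4 [120. 148.] near [248. 101.] 91.0 136.0 [ 0.32  0.55  1.45 -0.    1.14  1.38]
L 0.8 [103. 148.] near [248. 101.] 91.0 153.0 [ 0.32  0.52  1.5  -0.    1.13  0.99]
L 1.5 [ 77. 132.] near [244.  90.] 92.0 173.0 [ 0.31  0.46  1.58 -0.    1.1   0.27]
R 0 [ 136. -141.] near [ 208. -126.] 102.0 74.0 [-0.14  0.51  1.51 -0.    1.12 -1.81]
R 0.4 [ 120. -148.] near [ 209. -166.] 91.0 91.0 [-0.15  0.49  1.55 -0.    1.11 -1.43]
R 0.8 [ 103. -148.] near [ 209. -166.] 91.0 108.0 [-0.16  0.46  1.59 -0.    1.09 -1.04]
R 1.5 [  77. -132.] near [ 208. -119.] 98.0 131.0 [-0.15  0.41  1.67 -0.    1.07 -0.32]
L [-4.4 34.3] 34.5770166567946 0.1266633748551325
R [-12.  -35.1] 37.09344620585315 0.3297893775355574
```

```bash
cat >> h.py <<'E'
def keeper(side,th0,th1=1.52):
    env.move_pose(*fpos(side,th0,31,130)); 
    p,o=fpos(side,th0,31,62); 
    if env.servo_line(p,o,rate=120,stop_force=8): print("hit on descent",env.current_eef_pos()); return
    f0=env.current_wrist_force()
    for th in np.linspace(th0,th1,8):
        p,o=fpos(side,th,17,62); r=env.servo_line(p,o,rate=60,stop_force=12)
        print(round(th,2),r,(env.current_wrist_force()-f0).round(1),env.current_clock())
        if r: break
    # back off
    p,o=fpos(side,th,27,62); env.servo_line(p,o,rate=80)
    p,o=fpos(side,th,27,140); env.servo_line(p,o,rate=200)
E
python3 - <<'E'
from h import *
env.servo_line(b2w(20,60,180),rate=250)
env.command_gripper(0,20)
keeper('L',0.13)
d=viewer.get_image("top"); cv2.imwrite("pics/t5.png",cv2.resize(d["image"][160:300,220:380][:,:,::-1],(640,560)))
d=viewer.get_image("wrist"); cv2.imwrite("pics/w5.png",d["image"][:,:,::-1]); print(env.current_clock())
E
```

```text
0.13 False [ 1.3 -0.9  0.6] 23.3917
0.33 False [ 0.8 -0.6  0.8] 23.7417
0.53 False [ 0.8 -0.1  0.2] 24.0917
0.73 False [ 0.2  0.6 -0.2] 24.4417
0.92 False [ 0.7 -0.6  0.2] 24.7917
1.12 False [ 1.  -0.6 -0.3] 25.1417
1.32 False [0.1 0.1 0.9] 25.4917
1.52 False [ 0.3 -0.7  0.8] 25.8417
26.7583
```

View pics/t5.png

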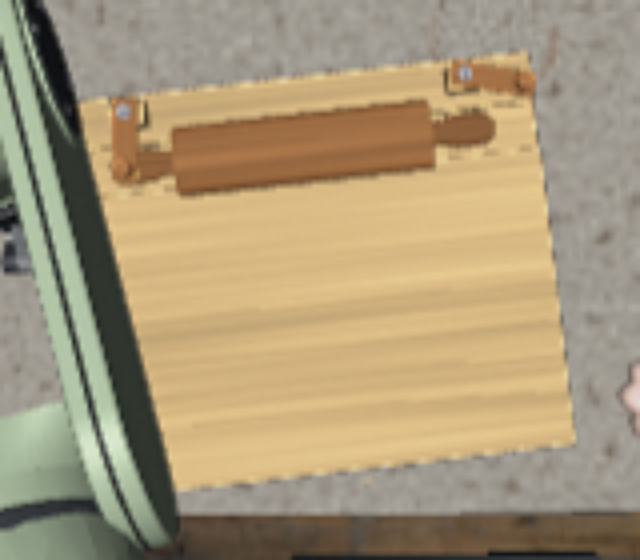

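View pics/w5.png

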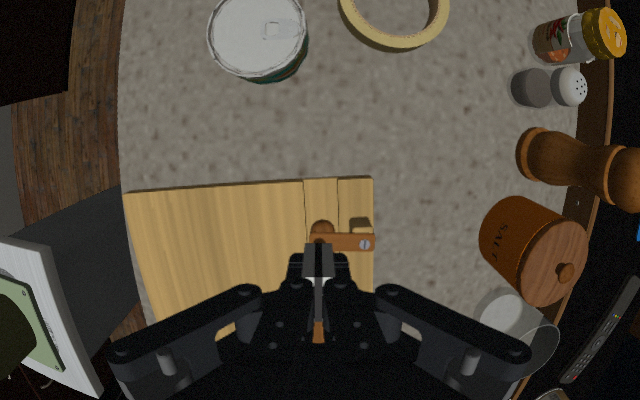

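The left keeper now points from its pivot (122,112) forward to its knob (122,170), over the handle. Now the right one.

Run:
```python
from h import *
env.servo_line(b2w(60,60,180),rate=250)
keeper('R',0.33)
env.servo_line(b2w(-20,-110,200),rate=250)
env.move_pose(b2w(-100,0,250),quat(YAW))
d=pin(); cv2.imwrite("pics/t6.png",cv2.resize(d["image"][160:300,220:380][:,:,::-1],(640,560))); print(env.current_clock())
```

```text
0.33 False [0.1 0.7 0.1] 29.8
0.5 False [ 0.3  1.2 -0.3] 30.1167
0.67 False [ 0.7  1.3 -0.1] 30.4333
0.84 False [0.6 0.  0.1] 30.75
1.01 False [0.1 1.1 0.7] 31.0667
1.18 False [0.4 1.2 0.5] 31.3833
1.35 False [-0.1  0.7  0.4] 31.7
1.52 False [0.3 0.6 0.7] 32.0167
pin board xy [79.7 -1.7] mean [79.7 -1.2] rel yaw 0.1 L 236.5 z [53.9 76.6]
34.6833
```

View pics/t6.png

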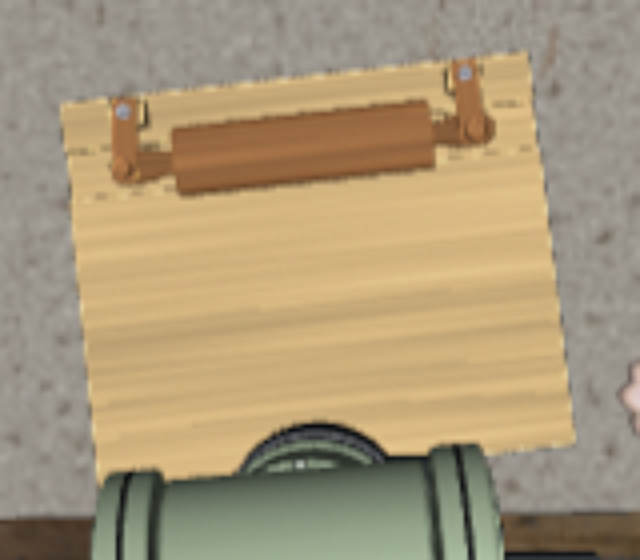

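Both keepers now lie over the handles (knobs at crop (123,170) and (475,127)). The barrel hasn't moved from the earlier picture; the 79.7 reading comes from the keepers merging into its colour blob. I'll check the angles numerically.

Run:
```python
from h import *
d=viewer.get_image("top"); P=cloud(d)
g=P[180:215,240:350].reshape(-1,3)
b=(g[:,:2]-C)@Rb
for s in 'LR':
    x,y,_=PV[s]; k=(np.hypot(b[:,0]-x,b[:,1]-y)<55)&(g[:,2]>66)
    v=b[k].mean(0)-(x,y); print(s,k.sum(),v.round(1),"angle",np.arctan2(-v[0],v[1]*PV[s][2]).round(2),g[k,2].max().round(1))
for s,c in (('L',(123,170)),('R',(475,127))):
    v=w2b(ray(d,[[c[0]/4+220,c[1]/4+160]],78)[0])-PV[s][:2]; print(s,"ray",v.round(1),np.arctan2(-v[0],v[1]*PV[s][2]).round(2))
# barrel only
B=(P[...,:2]-C)@Rb; k=(abs(B[...,1])<75)&(P[...,2]>35)&(B[...,0]>50)&(B[...,0]<110)
uv=np.argwhere(k)[:,::-1]; w=(ray(d,uv,45)[:,:2]-C)@Rb; print("barrel",w.mean(0),np.polyfit(w[:,1],w[:,0],1),P[k][:,2].max())
```

```text
L 21 [-36.9   1.9] angle 1.52 80.5
R 21 [-36.6   0.3] angle 1.58 81.9
L ray [-38.3   0.1] 1.57
R ray [-36.3  -1.6] 1.53
barrel [76.61835113  0.6795743 ] [9.18266614e-04 7.66177271e+01] 61.841323391536044
```

Both keepers read about 1.5 rad, the barrel lies in the groove with 0.001 rad of skew, and the arm is clear. I'm handing the job in.

Run:
```python
from h import *
from rig import finish_job
print(env.current_joint_vel().round(4),env.current_wrist_force().round(1),env.current_clock()); finish_job()
```

```text
[ 0.0013 -0.0079  0.001   0.0016  0.0013 -0.0025] [0.8 0.4 0.5] 34.7333
the job is handed in; nothing more can be done
```

I rolled the pin across the board with the fingertips on top of it, in six short strokes, until it dropped into the groove. Then I pushed both keepers shut by their knobs. I handed the job in at about 35 s of the 67 s allowed, with the arm clear of everything.

**Last checks:**
- **Pin:** it sank 6 mm, with its axis at board x of about 77 mm against the groove's 78. It lay within 0.001–0.002 rad of the groove's direction and about 2 mm off centre endwise.
- **Keepers:** both measured about 1.52–1.58 rad by depth and by ray, above the 1.15 needed.
- **Forces:** about 6 N on the pin at most, and under 2 N on the keepers; both were read between moves, not continuously.

**Disagreed or unverified:**
- After the keepers closed, one automatic reading put the pin at 79.7 mm. I put that down to the keepers merging into its colour blob; a barrel-only reading gave 76.6 mm. Both are inside the 6 mm tolerance.
- I did not measure the half-roll directly. I inferred it from about 124 mm of rolling, roughly 5.6 rad; the one stroke I checked showed no slip.
- I did not measure the garlic, apple, tin and mug again at the end. The arm felt no unexpected contact.

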